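# Keyed lathe shaft into its pulley

### The arm

A 7-joint arm with a two-finger parallel gripper is mounted at the origin on the work surface. World frame = base frame: x ahead of the robot, y to its left, z up, the work surface at z = 0. Lengths are in m, angles in rad, forces in N, time in s.
With the tool pointing down it reaches from about 0.425 to 0.95 m from the base axis. Payload 16.7 kg.
Tool frame: the origin (TCP) lies at the very end of the fingers, on their centre line; the grasp point (between the pads) lies 19 mm behind it; z points along the fingers, y is the line along which they close (so a half turn about z gives the same grasp; the last joint's range is limited). The gripper opens to 94 mm and grips with 3 to 60 N. Pads are 16 mm wide; open, the fingers measure 119 mm over their backs; the gripper's body (75 mm by 177 mm) begins 78 mm behind the grasp point.
Start: joints at [1.032, 0.426, 0.074, 1.606, -0.034, 1.111, -0.067], TCP at [0.256, -0.625, 0.205] pointing down, gripper open.
Joint ranges: [-2.85, 2.85], [-0.5, 2.14], [-1.23, 1.37], [0.21, 2.46], [-1.02, 4.16], [0.16, 2.05], [-2.73, 2.73]. Speed limits (rad/s): [1.89, 1.89, 2.39, 2.39, 3.01, 3.01, 3.01].

### API

Orientations are given as a unit quaternion [w, x, y, z].
In Python, from plant import sense, camera, camera_model, sign_off gives the robot as it stands. The module is installed in compiled form; this text tells all that it offers.
- The arm moves only by the shell command python3 -m pendant 'ROWS' [FORCE]. ROWS is a JSON object of lists of equal length, an entry for each row: "fingers": the finger opening in mm, from 0 to 94; "dp": the shift along the tool's x, y, z in mm, a list of three; "angular": the turn, a rotation vector about the tool's x, y, z in degrees, a list of three. A call has 1 to 12 rows; each row is the pose to reach, as a shift and turn from the pose commanded when the call began, along the tool's axes at that moment; what a row does not reach only later rows make up. A row lasts 1/12 s, in which the tool goes at most 41.7 mm and 7.16 degrees, less where a joint would pass 70% of its speed; a pose out of reach is approached as far as the arm can. A call with a gripper value outside its range is refused whole. The fingers move at their own pace and stop on an object; FORCE is the grip in N (left out, the last holds). Time passes only in rows, so rows that repeat a pose let the fingers close. It gives the time, the measured TCP pose, the force, the opening and the grip force at its end, in the units of the state.
- sense(): the state, without advancing time (a new reading comes with each control period).
- camera(name): name is "side" or "top"; returns the picture (400x640x3 uint8, red, green, blue); there is no depth.
- camera_model(name): a dict with "K" (3x3 intrinsics, pixels), "R" (3x3) and "t" (3): a world point X has camera coordinates R X + t. Camera axes: x right, y down, z forward; pixel columns grow to the right and rows downward; lengths in m; the calibration is good to about 2 mm. A picture is of the moment at which its call begins. camera_model takes no time and is no camera call.
- sign_off(): hands the job in; it is judged then, once.
The state is a dict: "t": time; "qpos": joint angles; "joint_vel": joint speeds; "joint_torque": joint torques, N m; "tcp_pos": TCP position; "tool_rot": TCP orientation; "contact_force": force on the tool from outside, world axes, zero at the start; "torque": the same for the moment, N m; "opening": finger opening in m; "grasp_force": force on a finger pad.
Only numpy, scipy, OpenCV 4.12 (cv2) and the standard library are available. Lean on these libraries where they do the work, as an engineer would, in place of code of your own. Each camera call takes 0.05 s, during which the arm holds its last target. There are 200 camera calls.

### The job

The lathe's drive pulley lies in the plywood assembly jig: swing the jig's keeper bar shut over the pulley's rim until it clicks into its catch. Then take the steel shaft with the brass key from the rack, put its end into the pulley's bore, turn it until the key slips into the keyway, and push it fully home, collar on hub. Finish still gripping the shaft and keep pushing it down firmly, as you would while a colleague does up the grub screw; keep the pulley down in its nest and leave the other shafts and tools where they are.

Things in the scene. Friction and masses are not known exactly. Their poses are not given: they have to be found in the camera images.
- jig: Fixed plywood jig, 200 x 140 x 18 mm, origin on the bench under the pulley's axis, z up. In its frame (mm): keeper's pivot post at (68, 34), 74 high; catch post at (-62, 34), 57 high, with a brass spring ball in its top (to 63) and a stop pin, 69 high. A pad carries the pulley 28 above the bench; a stub in the bore's lowest 6 mm centres it, two pins beside a spoke stop it turning.
- keeper (a joint): Aluminium keeper bar, 20 x 8 mm, top 68 mm above the bench, swinging level. Value in rad: 0 = shut, over the pulley's rim, beside the hub. At value q it points from the hinge along (-cos q, sin q) in the jig's frame. Stays where left; stops at -0.012 and 1.35. From about 0.12 down it rides over the spring ball (some 4 N at the knob), which snaps into its hole and holds it at 0.
- keeper_hinge (a point): Point on the keeper's hinge axis at the bar's underside, 60 mm above the bench.
- keeper_knob (a point): Point on the axis of the keeper's upright red knob, 16 mm diameter, standing 40 mm on the bar's free end (from 68 to 108 mm above the bench); this point is 88 mm above the bench and 152 mm from the hinge axis.
- pulley: Blue-grey cast V-belt pulley lying loose in the jig, axis up. Origin on its axis, underside. Rim 100 mm diameter, its top 30 mm up; four spokes; grey hub 44 mm diameter, 46 mm tall. Bore 25.5 mm diameter, right through. The keyway, a 9.2 mm wide slot reaching 17.2 mm from the axis, runs the whole bore on the +x side of this frame and is open at the hub's top face.
- hub_face (a point): Centre of the pulley hub's top face, 46 mm above the pulley's origin (74 mm above the bench): the mouth of the bore.
- shaft: Steel shaft with brass key, 102 mm long, 0.3 to 0.47 kg, upright in a rack hole. Origin at its lower tip, z along it. Spigot 24 mm diameter (3 mm chamfer at the tip) to 38 mm; key on its +x side, 8 mm wide, from 16 to 38 mm up, out to 16.5 mm from the axis; collar 38 mm diameter from 38 to 48; shank to grip from 48 to 98, 18 mm across y (flats), 22 across x; round top to 102 mm.
- shaft_collar (a point): Centre of the underside of the shaft's collar, 38 mm above the tip. Fully home it lies on the hub's top face (tip then 8 mm above the pulley's origin). The key first meets the hub's face with the collar still 22 mm above it.
- shaft_grip (a point): Point on the shaft's axis in the middle of the rectangular shank, 74 mm above the tip.
- rack: Fixed dark wood rack block 75 x 225 x 45 mm, origin under its centre, long side along its y. Three holes 25.6 mm in diameter and 15 mm deep in its top at y = -75, 0 and +75 mm hold the keyed shaft, the plain shaft and the dowel, in any order.
- plain_shaft: Dark steel plain shaft without key, 24 mm diameter, 95 mm long, upright in the rack; leave it. Origin at its lower end.
- dowel: Turned wooden dowel with a round head 36 mm in diameter, 78 mm long, upright in the rack; leave it. Origin at its lower end.
- spare_pulley: Small bright pulley, 68 mm diameter, 36 mm tall, lying on the bench; leave it.
- screwdriver: Screwdriver with a red handle, 210 mm long, lying on the bench; leave it.
- rasp: Rasp with a blue handle, 335 mm long, lying on the bench; leave it.
- marking_gauge: Wooden marking gauge, beam 220 mm, 72 mm tall, on the bench; leave it.
- offcut: Wooden offcut 170 x 45 x 22 mm on the bench; leave it.
There are look-alikes about, which are no part of the job. There is more than one size of the shaft; the one meant has the size given above.

How it is judged:
By the outcome, as a careful person would: the job done as asked, in the order asked, and still so for the second after the job is handed in, while the arm keeps its last pose, push and grip.
It also fails if it takes over 67 s, if anything falls off the work surface, if the arm or the gripper's body presses on something with over 40 N, if the wrist force passes 120 N, or if a joint passes its speed limit or range.

## Working session

There is one attempt and no reset: what is moved stays moved. The work goes in short steps, Python scripts to look and compute and a shell command to move; the robot and the scene stay as the last step left them, time stands still between calls to the robot, and variables do not carry over. Pictures are saved under pics/ and viewed, at most 10 in all, crops included, and the job is handed in when it is done.

```bash
mkdir -p pics
python3 - <<'E'
from plant import *
import cv2,numpy as np
for n in("side","top"):
    cv2.imwrite(f"pics/{n}0.png",camera(n)[:,:,::-1]); m=camera_model(n)
    print(n,np.round(m["K"],1).tolist(),np.round(m["R"],3).tolist(),np.round(m["t"],3), np.round(-m["R"].T@m["t"],3))
s=sense();print(s["tcp_pos"],s["tool_rot"],s["t"],s["opening"])
E
```

```text
side [[363.9, 0.0, 319.0], [0.0, 363.9, 198.6], [0.0, 0.0, 1.0]] [[0.635, -0.772, -0.022], [-0.444, -0.341, -0.829], [0.632, 0.536, -0.559]] [-0.363  0.328  0.528] [ 0.042 -0.451  0.559]
top [[371.0, 0.0, 319.5], [0.0, 371.0, 206.1], [0.0, 0.0, 1.0]] [[-0.03, -0.999, -0.016], [-0.98, 0.032, -0.194], [0.195, 0.01, -0.981]] [0.044 0.559 0.988] [0.357 0.016 1.078]
[ 0.2557295  -0.62428303  0.20489227] [-5.19094369e-04  9.81166856e-01  1.93161372e-01 -1.23244116e-04] 0.1 0.09411320097156545
```

View pics/side0.png

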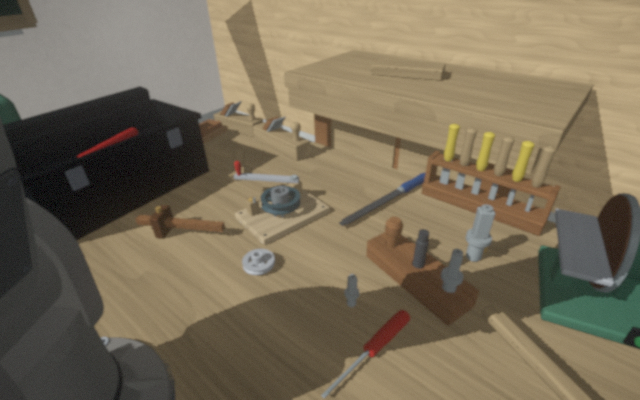

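View pics/top0.png

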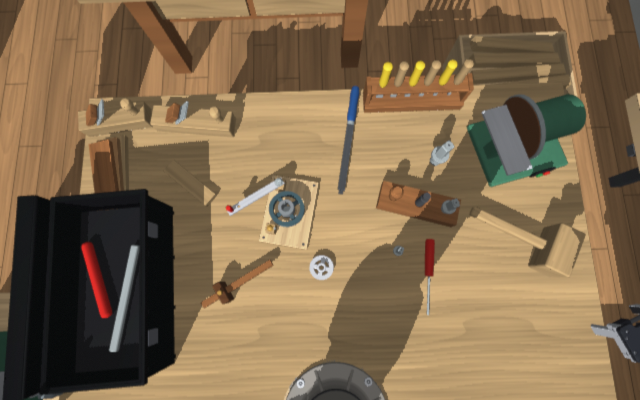

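The side view shows the jig at (282,208), the keeper open with its red knob at (238,168), and the rack at (420,275). In the top view the jig is at (288,212), the knob at (229,209), and the rack at (420,203).

Things that could be taken for the keyed shaft, top-view pixels:
- the shaft in the rack's near hole (451,206)
- a bigger one standing on the bench (442,152)
- a small one on the bench (398,250)
- the dark plain shaft (422,199)
- the dowel (397,192)

By the description I choose the one in the rack at (451,206), and check it in a close crop.

Run:
```python
import cv2,numpy as np
s=cv2.imread("pics/side0.png");t=cv2.imread("pics/top0.png")
def c(im,x,y,w,h,W,H): return cv2.resize(im[y:y+h,x:x+w],(W,H),interpolation=cv2.INTER_CUBIC)
a=np.hstack([c(s,360,200,133,100,400,300)[:, :],c(t,370,150,100,75,400,300)])
b=np.hstack([c(s,225,150,120,90,400,300),c(t,220,170,100,75,400,300)])
cv2.imwrite("pics/crop1.png",np.vstack([a,b]))
```

```text
(no output)
```

View pics/crop1.png

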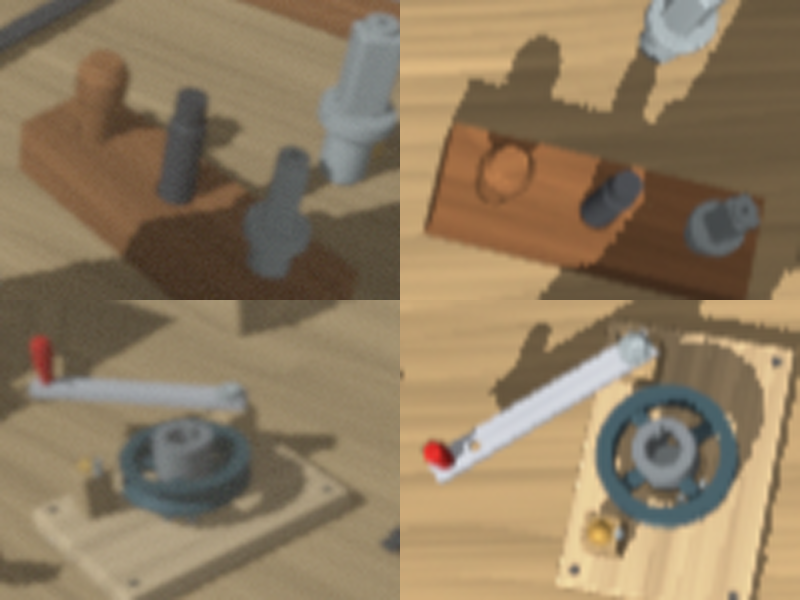

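The crop confirms that the shaft in the rack's near hole has a collar and a flat-sided shank, and that the plain shaft and dowel sit in the other two holes. The big one at the upper right stands on the bench. The key and keyway are not clear yet. Next I triangulate the main points.

```bash
cat > h.py <<'E'
import numpy as np,cv2
from plant import *
M={n:camera_model(n) for n in("side","top")}
def proj(n,X):
    m=M[n];c=np.atleast_2d(X)@m["R"].T+m["t"];p=c@m["K"].T;return p[:,:2]/p[:,2:]
def tri(a,b):
    P=[M[n]["K"]@np.c_[M[n]["R"],M[n]["t"]] for n in("side","top")]
    X=cv2.triangulatePoints(P[0],P[1],np.float64(a).reshape(2,1),np.float64(b).reshape(2,1))[:,0];X=X[:3]/X[3]
    return X,np.linalg.norm(proj("side",X)[0]-a),np.linalg.norm(proj("top",X)[0]-b)
def ray(n,px,z):
    m=M[n];d=m["R"].T@np.linalg.inv(m["K"])@np.r_[px,1];C=-m["R"].T@m["t"];return C+d*(z-C[2])/d[2]
def circ(c,r,z,k=60):
    a=np.linspace(0,2*np.pi,k);return np.c_[c[0]+r*np.cos(a),c[1]+r*np.sin(a),np.full(k,z)]
E
python3 - <<'E'
from h import *
for n,a,b in[("hub",(279.9,189.6),(286,208)),("knobtop",(237,162),(228,207.5)),("pivot",(293.4,177.6),(278,180.5)),("shafttop",(458,251),(455.5,202)),("catchball",(251,200),(270,227))]:
    X,e,f=tri(a,b);print(n,X.round(4),round(e,1),round(f,1))
for n,p,z in [("hub",(286,208),.074),("piv",(278,180.5),.074),("catch",(270,227),.06),("knobtop",(228,207.5),.108),("corner",(259,241),.018),("corner2",(318.7,181.7),.018),("corner3",(307.5,249),.018)]:print(n,ray("top",p,z).round(4))
for n,p,z in [("hub",(279.9,189.6),.074),("knob",(237,162),.108),("piv",(293.4,177.6),.074)]:print(n,ray("side",p,z).round(4))
print("shaft top at .132",ray("side",(458,251),.132),ray("top",(455.5,202),.132))
E
```

```text
hub [0.5564 0.116  0.076 ] 1.7 1.4
knobtop [0.5565 0.2702 0.1034] 1.0 0.9
pivot [0.6361 0.1408 0.0646] 0.3 0.3
shafttop [ 0.5456 -0.3297  0.1302] 1.6 1.0
catchball [0.5061 0.1657 0.0522] 0.4 0.3
hub [0.5537 0.1186 0.074 ]
piv [0.6329 0.1401 0.074 ]
catch [0.5043 0.1651 0.06  ]
knobtop [0.5535 0.2704 0.108 ]
corner [0.4709 0.203  0.018 ]
corner2 [0.6406 0.0268 0.018 ]
corner3 [0.4437 0.0645 0.018 ]
hub [0.5622 0.1162 0.074 ]
knob [0.5535 0.2617 0.108 ]
piv [0.6255 0.1291 0.074 ]
shaft top at .132 [ 0.54609985 -0.33180083  0.132     ] [ 0.54364931 -0.32687966  0.132     ]
```

```bash
cat >> h.py <<'E'
def jigT(p,P):
    c,s=np.cos(p[2]),np.sin(p[2]);P=np.atleast_2d(P).astype(float)
    return np.c_[p[0]+c*P[:,0]-s*P[:,1],p[1]+s*P[:,0]+c*P[:,1],P[:,2]]
def draw(im,n,L,x,y,k,col):
    p=(proj(n,L)-[x,y]+.5)*k-.5
    cv2.polylines(im,[np.int32(p*8)],False,col,1,cv2.LINE_AA,3)
def crop(im,x,y,w,h,k): return cv2.resize(im[y:y+h,x:x+w],None,fx=k,fy=k,interpolation=cv2.INTER_CUBIC)
def box(x0,x1,y0,y1,z):return np.array([[x0,y0,z],[x1,y0,z],[x1,y1,z],[x0,y1,z],[x0,y0,z]])
E
cat > fit.py <<'E'
from h import *
from scipy.optimize import least_squares
obs=[("top",(286,208),(0,0,.074)),("side",(279.9,189.6),(0,0,.074)),("top",(278,180.5),(.068,.034,.074)),("side",(293.4,177.6),(.068,.034,.074)),
("top",(270,227),(-.062,.034,.063)),("side",(251,200),(-.062,.034,.063)),("top",(259,241),(-.1,.07,.018)),("top",(318.7,181.7),(.1,-.07,.018)),("top",(307.5,249),(-.1,-.07,.018)),
("side",(235.5,214.5),(-.1,.07,.018)),("side",(264,240),(-.1,-.07,.018)),("side",(331,207),(.1,-.07,.018))]
def f(p,full=0):
    r=np.array([proj(n,jigT(p,X))[0]-px for n,px,X in obs]);return r if full else r.ravel()
p=least_squares(f,[.556,.117,-.19],loss="soft_l1").x
print(p.round(4),f(p,1).round(1).tolist())
np.save("jig.npy",p)
hinge=jigT(p,[[.068,.034,.06]])[0]
K=(ray("top",(228,207.5),.108)+ray("side",(237,162),.108))/2-hinge
th=np.arctan2(K[1],K[0])-p[2];q=np.pi-th;print("hinge",hinge.round(4),"q",q,np.hypot(*K[:2]))
E
python3 fit.py
cat > ov.py <<'E'
from h import *
p=np.load("jig.npy");q=.7
s=cv2.imread("pics/side0.png");t=cv2.imread("pics/top0.png")
out=[]
for n,im,x,y,w,h in(("side",s,228,155,100,75),("top",t,240,165,100,75)):
    a=crop(im,x,y,w,h,4);b=a.copy()
    for L in[circ((0,0),.022,.074),circ((0,0),.05,.058),box(-.1,.1,-.07,.07,.018),circ((.068,.034),.008,.074),circ((-.062,.034),.004,.063)]:
        draw(b,n,jigT(p,L),x,y,4,(0,255,0))
    x2,y2=np.int32(proj(n,jigT(p,[0,0,.074]))[0]-[15,11])
    cc=cv2.resize(im[y2:y2+22,x2:x2+30],(400,300),interpolation=cv2.INTER_CUBIC)
    out.append(np.vstack([b,cv2.convertScaleAbs(cc,alpha=1.5)]))
cv2.imwrite("pics/ov1.png",np.hstack(out))
E
python3 ov.py
```

```text
[ 0.5572  0.1135 -0.1875] [[1.8, -1.3], [-0.6, 1.2], [2.1, 0.8], [-0.2, -1.3], [2.2, 0.4], [-0.0, -1.9], [0.7, -0.4], [0.2, -0.6], [0.4, -0.8], [-2.6, -2.0], [-1.3, -0.5], [-2.4, -1.0]]
hinge [0.6303 0.1342 0.06  ] q 0.8556046660301027 0.1525636756721641
```

View pics/ov1.png

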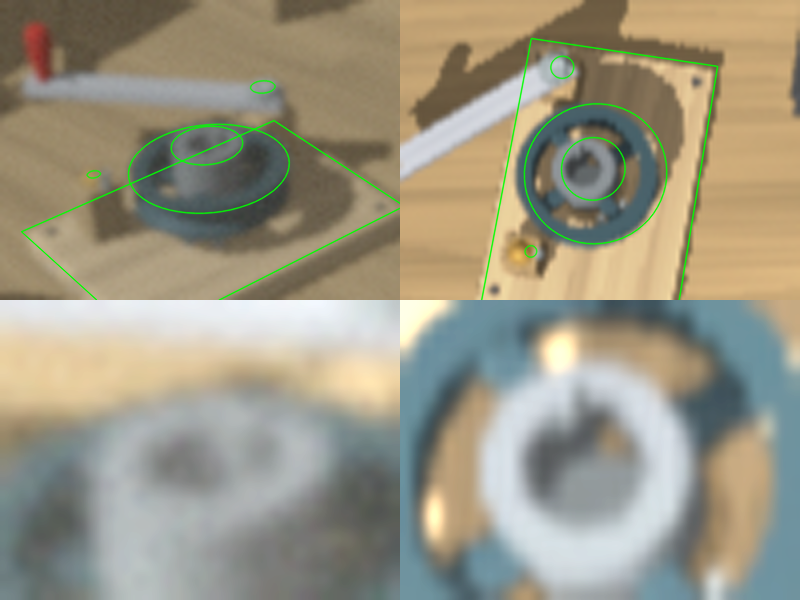

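The overlay puts the hub face at about (286,208) in the top view and (280,190) in the side view. The keyway opens roughly toward the top of the top view, near world +x. The base outline is not centred on the axis, so I refit on posts, hub and rim only, with small calibration offsets.

```bash
cat > fit.py <<'E'
from h import *
from scipy.optimize import least_squares
obs=[("top",(286.2,207.6),(0,0,.074)),("side",(280,190),(0,0,.074)),("top",(286.2,208.2),(0,0,.058)),("side",(280,197.3),(0,0,.058)),("top",(278.2,180.4),(.068,.034,.074)),("side",(293.4,177.8),(.068,.034,.074)),
("top",(269.6,227.4),(-.062,.034,.062)),("side",(251,199.5),(-.062,.034,.062))]
k=np.array([["top","side"].index(o[0]) for o in obs])
def f(p,full=0):
    o=p[3:7].reshape(2,2)
    r=np.array([proj(n,jigT(p,X))[0]-px for n,px,X in obs])+o[k];return r if full else np.r_[r.ravel(),p[3:7]/.8]
p=least_squares(f,[.556,.117,-.19,0,0,0,0]).x
print(p.round(4),f(p,1).round(1).tolist())
np.save("jig.npy",p)
o=p[3:7].reshape(2,2)
hinge=jigT(p,[[.068,.034,.06]])[0]
A,B=ray("top",np.array((228,207.5))+o[0],.108),ray("side",np.array((237,162.5))+o[1],.108)
print(A,B)
K=(A+B)/2-hinge
th=np.arctan2(K[1],K[0])-p[2];q=np.pi-th;print("hinge",hinge.round(4),"q",q,np.hypot(*K[:2]))
for qq in(q,q/2,.12,0,-.01):print(qq,jigT(p,[[.068-.152*np.cos(qq),.034+.152*np.sin(qq),.088]]).round(4))
for n,a,b in[("shafttop",(458,251),(455.5,202)),("collar",(452.4,278),(448.75,207))]: print(n,tri(np.array(a)+o[1],np.array(b)+o[0]))
E
python3 fit.py
```

```text
[ 0.5574  0.1163 -0.1988 -0.8117  0.1427  0.6579  0.828 ] [[-0.2, -0.8], [-0.8, 1.2], [0.4, -0.3], [-0.3, -0.7], [0.4, 0.9], [0.1, -1.0], [0.7, -0.1], [-0.0, -0.8]]
[0.55319981 0.27252716 0.108     ] [0.5497233  0.25459224 0.108     ]
hinge [0.6308 0.1362 0.06  ] q 0.8150909577507601 0.15006954115992252
0.8150909577507601 [[0.5504 0.2652 0.088 ]]
0.40754547887538006 [[0.5059 0.2228 0.088 ]]
0.12 [[0.4864 0.1838 0.088 ]]
0 [[0.4818 0.1662 0.088 ]]
-0.01 [[0.4815 0.1647 0.088 ]]
shafttop (array([ 0.54666249, -0.3298022 ,  0.12704965]), np.float64(2.3137631988063845), np.float64(1.4869072394629446))
collar (array([ 0.5456129 , -0.33238318,  0.0639185 ]), np.float64(2.1254032087251202), np.float64(1.348524150261273))
```

```bash
sed -i 's/np.array((228,207.5))+o/np.array((228,207.5))-o/;s/np.array((237,162.5))+o/np.array((237,162.5))-o/;s/np.array(a)+o/np.array(a)-o/;s/np.array(b)+o/np.array(b)-o/' fit.py; python3 fit.py
```

```text
[ 0.5574  0.1163 -0.1988 -0.8117  0.1427  0.6579  0.828 ] [[-0.2, -0.8], [-0.8, 1.2], [0.4, -0.3], [-0.3, -0.7], [0.4, 0.9], [0.1, -1.0], [0.7, -0.1], [-0.0, -0.8]]
[0.55383431 0.2681852  0.108     ] [0.553616   0.26454405 0.108     ]
hinge [0.6308 0.1362 0.06  ] q 0.8375933741549417 0.15129239996274352
0.8375933741549417 [[0.5534 0.267  0.088 ]]
0.41879668707747086 [[0.5069 0.2242 0.088 ]]
0.12 [[0.4864 0.1838 0.088 ]]
0 [[0.4818 0.1662 0.088 ]]
-0.01 [[0.4815 0.1647 0.088 ]]
shafttop (array([ 0.54452567, -0.32967508,  0.1332789 ]), np.float64(0.8158833577084998), np.float64(0.521888347082138))
collar (array([ 0.54330857, -0.33226221,  0.07104104]), np.float64(0.6199886908138554), np.float64(0.3915185731084131))
```

```bash
cat >> h.py <<'E'
from scipy.spatial.transform import Rotation as Ro
def state():
    s=sense();w,x,y,z=s["tool_rot"];return np.array(s["tcp_pos"]),Ro.from_quat([x,y,z,w]),s
def down(yaw): # tool z down, tool y at world yaw (deg)
    a=np.radians(yaw);y=np.array([np.cos(a),np.sin(a),0]);z=np.array([0,0,-1.]);return Ro.from_matrix(np.c_[np.cross(y,z),y,z])
def go(p,R,*pts):
    for x in pts:
        print("dp",(R.inv().apply(np.array(x[:3])-p)*1000).round(1).tolist(),"ang",np.degrees((R.inv()*down(x[3])).as_rotvec()).round(1).tolist())
E
python3 - <<'E'
from h import *
p,R,s=state()
go(p,R,(.58,-.2,.25,0))
go(np.array([.58,-.2,.25]),down(0),(.5537,.266,.15,54.5))
E
```

```text
dp [460.9, -269.8, -44.8] ang [-0.1, -0.0, -67.7]
dp [466.0, -26.3, 100.0] ang [0.0, 0.0, -54.5]
```

```bash
python3 -m pendant '{"fingers":[94,94,94,94,94,94,94,94,94,94,94,94],"dp":[[461,-270,-45],[461,-270,-45],[461,-270,-45],[461,-270,-45],[461,-270,-45],[461,-270,-45],[461,-270,-45],[461,-270,-45],[461,-270,-45],[461,-270,-45],[461,-270,-45],[461,-270,-45]],"angular":[[0,0,-68],[0,0,-68],[0,0,-68],[0,0,-68],[0,0,-68],[0,0,-68],[0,0,-68],[0,0,-68],[0,0,-68],[0,0,-68],[0,0,-68],[0,0,-68]]}' 20
python3 - <<'E'
from h import *
p,R,s=state();print(p,s["qpos"])
go(p,R,(.5537,.266,.15,54.5))
E
```

```text
t: 1.1
tcp_pos: [0.5589, -0.2269, 0.2475]
tool_rot: [-0.0, 0.705, 0.709, -0.0]
contact_force: [1.0, -0.8, 0.7]
opening: 0.0941
grasp_force: 0.0
[ 0.55890498 -0.22690485  0.24754436] [ 0.55830914  0.2963974  -0.34583601  1.7055785   0.10824672  1.15864834
  0.1879391 ]
dp [492.9, -2.7, 97.6] ang [-0.0, -0.0, -54.2]
```

```bash
python3 -m pendant '{"fingers":[60,60,60,60,60,60,60,60,60,60,60,60],"dp":[[493,-3,97],[493,-3,97],[493,-3,97],[493,-3,97],[493,-3,97],[493,-3,97],[493,-3,97],[493,-3,97],[493,-3,97],[493,-3,97],[493,-3,97],[493,-3,97]],"angular":[[0,0,-54],[0,0,-54],[0,0,-54],[0,0,-54],[0,0,-54],[0,0,-54],[0,0,-54],[0,0,-54],[0,0,-54],[0,0,-54],[0,0,-54],[0,0,-54]]}'
python3 - <<'E'
from h import *
p,R,s=state();print(p,s["qpos"])
go(p,R,(.5537,.266,.15,54.5),(.5537,.266,.077,54.5))
E
```

```text
t: 2.1
tcp_pos: [0.5525, 0.2636, 0.1503]
tool_rot: [-0.0, 0.307, 0.952, -0.0]
contact_force: [1.1, -0.1, 0.2]
opening: 0.0601
grasp_force: 0.0
[0.55250725 0.26361248 0.15033325] [-0.04402941  0.45472841 -0.65833039  1.77240858  0.32005528  1.02395615
  0.12472326]
dp [0.4, 2.6, 0.3] ang [-0.0, -0.0, -0.3]
dp [0.4, 2.7, 73.3] ang [-0.0, -0.0, -0.3]
```

Check alignment over the knob before descending.

```bash
python3 -m pendant '{"fingers":[60,60,60,60],"dp":[[0,2.5,25],[0,2.5,35],[0,2.5,35],[0,2.5,35]],"angular":[[0,0,0],[0,0,0],[0,0,0],[0,0,0]]}'
python3 - <<'E'
from h import *
a=crop(camera("side")[:,:,::-1],200,120,100,100,4);b=crop(camera("top")[:,:,::-1],180,150,100,100,4)
cv2.imwrite("pics/k1.png",np.hstack([a,b]))
E
```

```text
t: 2.43
tcp_pos: [0.5543, 0.2628, 0.1157]
tool_rot: [-0.0, 0.307, 0.952, -0.001]
contact_force: [-0.3, -0.7, 0.7]
opening: 0.0599
grasp_force: 0.0
```

View pics/k1.png

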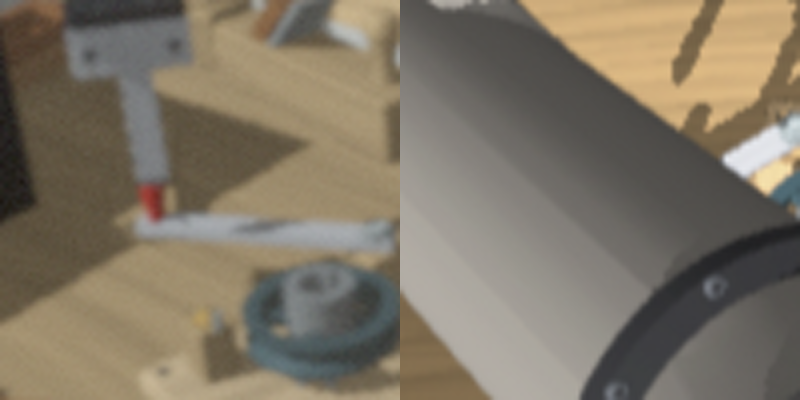

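In the side view the fingers stand right above the red knob at crop (152,200), lined up; the top view is blocked by the arm. Descend and grip.

```bash
python3 -m pendant '{"fingers":[60,60,60,8,8,8,8,8,8,8],"dp":[[-1,2,20],[-1,2,38],[-1,2,38],[-1,2,38],[-1,2,38],[-1,2,38],[-1,2,38],[-1,2,38],[-1,2,38],[-1,2,38]],"angular":[[0,0,0],[0,0,0],[0,0,0],[0,0,0],[0,0,0],[0,0,0],[0,0,0],[0,0,0],[0,0,0],[0,0,0]]}' 20
python3 - <<'E'
from h import *
p,R,s=state();print(p,s["contact_force"])
J=np.load("jig.npy")
H=jigT(J,[[.068,.034,0]])[0];v=p-H;r=np.hypot(*v[:2]);q=np.pi-(np.arctan2(v[1],v[0])-J[2]);print("r",r,"q",q)
for qq in np.r_[np.linspace(q,.15,7)[1:],.1,.05,0,-.012]:
    X=jigT(J,[[.068-r*np.cos(qq),.034+r*np.sin(qq),p[2]]])[0];print(round(qq,3),end=" ");go(p,R,(*X,54.5))
E
```

```text
t: 3.37
tcp_pos: [0.5565, 0.2652, 0.0782]
tool_rot: [0.0, 0.307, 0.952, 0.0]
contact_force: [0.1, 0.9, -0.4]
opening: 0.0166
grasp_force: 0.3
[0.55645115 0.26521428 0.07824241] [ 0.05905408  0.8886429  -0.43617551]
r 0.1489243849922732 q 0.8494114898151279
0.733 dp [6.2, -16.2, -0.0] ang [0.0, 0.0, -0.2]
0.616 dp [10.5, -33.0, -0.0] ang [0.0, 0.0, -0.2]
0.5 dp [12.8, -50.2, -0.0] ang [0.0, 0.0, -0.2]
0.383 dp [13.1, -67.6, -0.0] ang [0.0, 0.0, -0.2]
0.267 dp [11.4, -84.8, -0.0] ang [0.0, 0.0, -0.2]
0.15 dp [7.6, -101.8, -0.1] ang [0.0, 0.0, -0.2]
0.1 dp [5.4, -108.9, -0.1] ang [0.0, 0.0, -0.2]
0.05 dp [2.9, -115.9, -0.1] ang [0.0, 0.0, -0.2]
0.0 dp [-0.0, -122.7, -0.1] ang [0.0, 0.0, -0.2]
-0.012 dp [-0.7, -124.4, -0.1] ang [0.0, 0.0, -0.2]
```

```bash
python3 -m pendant '{"fingers":[8,8,8,8,8,8,8,8,8,8,8,8],"dp":[[3,-8,0],[6,-16,0],[8.5,-24,0],[10.5,-33,0],[12,-42,0],[12.8,-50,0],[13.2,-59,0],[13.1,-68,0],[12.5,-76,0],[11.4,-85,0],[9.5,-94,0],[9.5,-94,0]],"angular":[[0,0,0],[0,0,0],[0,0,0],[0,0,0],[0,0,0],[0,0,0],[0,0,0],[0,0,0],[0,0,0],[0,0,0],[0,0,0],[0,0,0]]}' 20
python3 - <<'E'
from h import *
p,R,s=state();print(p,s["contact_force"],s["grasp_force"])
J=np.load("jig.npy")
H=jigT(J,[[.068,.034,0]])[0];v=p-H;r=np.hypot(*v[:2]);q=np.pi-(np.arctan2(v[1],v[0])-J[2]);print("r",r,"q",q)
for qq in (.1,.05,0,-.012,-.03):
    X=jigT(J,[[.068-r*np.cos(qq),.034+r*np.sin(qq),p[2]]])[0];print(round(qq,3),end=" ");go(p,R,(*X,54.5))
E
```

```text
t: 4.37
tcp_pos: [0.4933, 0.1919, 0.0779]
tool_rot: [0.0, 0.307, 0.952, -0.001]
contact_force: [-1.5, 0.6, 6.5]
opening: 0.0156
grasp_force: 20.0
[0.49327158 0.19189794 0.07794463] [-1.47473231  0.62901122  6.45849358] 20.002697110176086
r 0.1483773412581622 q 0.18626025133393043
0.1 dp [-3.6, -12.3, 0.0] ang [-0.1, 0.0, -0.3]
0.05 dp [-6.1, -19.3, 0.0] ang [-0.1, 0.0, -0.3]
0 dp [-9.0, -26.1, 0.0] ang [-0.1, 0.0, -0.3]
-0.012 dp [-9.8, -27.7, 0.0] ang [-0.1, 0.0, -0.3]
-0.03 dp [-10.9, -30.1, 0.0] ang [-0.1, 0.0, -0.3]
```

```bash
python3 -m pendant '{"fingers":[8,8,8,8,8,8],"dp":[[-1.6,-6,0],[-3.6,-12,0],[-6,-19,0],[-7.5,-23,0],[-9,-26,0],[-9,-26,0]],"angular":[[0,0,0],[0,0,0],[0,0,0],[0,0,0],[0,0,0],[0,0,0]]}'; python3 -m pendant '{"fingers":[8,8,8,8,8],"dp":[[-0.5,-1.5,0],[-1,-3,0],[-1.5,-4,0],[-1.5,-4,0],[-1.5,-4,0]],"angular":[[0,0,0],[0,0,0],[0,0,0],[0,0,0],[0,0,0]]}'
```

```text
t: 4.87
tcp_pos: [0.4857, 0.1671, 0.0779]
tool_rot: [-0.0, 0.307, 0.952, -0.0]
contact_force: [-0.7, 1.1, 2.7]
opening: 0.0153
grasp_force: 20.0
t: 5.28
tcp_pos: [0.4854, 0.1658, 0.0781]
tool_rot: [0.0, 0.306, 0.952, 0.002]
contact_force: [4.1, 13.4, -6.1]
opening: 0.0155
grasp_force: 20.0
```

Stop felt (13 N): the bar is shut. Relax, release and lift.

```bash
python3 -m pendant '{"fingers":[8,40,40,40,40,40,40,40,40,40,40],"dp":[[1,3,0],[1,3,0],[1,3,0],[1,3,0],[1,3,-30],[1,3,-70],[1,3,-110],[1,3,-150],[1,3,-170],[1,3,-180],[1,3,-180]],"angular":[[0,0,0],[0,0,0],[0,0,0],[0,0,0],[0,0,0],[0,0,0],[0,0,0],[0,0,0],[0,0,0],[0,0,0],[0,0,0]]}'
python3 - <<'E'
from h import *
p,R,s=state();print(p)
go(p,R,(.58,-.1,.3,0),(.545,-.2,.3,-40))
E
```

```text
t: 6.2
tcp_pos: [0.4865, 0.1667, 0.2597]
tool_rot: [0.001, 0.307, 0.952, 0.0]
contact_force: [0.8, -0.6, -0.4]
opening: 0.04
grasp_force: 0.0
[0.48647355 0.16668462 0.25970135]
dp [-231.9, -161.7, -40.0] ang [0.2, 0.1, 54.2]
dp [-261.9, -263.3, -40.1] ang [0.2, 0.0, 94.2]
```

```bash
python3 -m pendant '{"fingers":[70,70,70,70,70,70,70,70,70,70],"dp":[[-200,-162,-40],[-200,-162,-40],[-200,-162,-40],[-200,-162,-40],[-200,-162,-40],[-200,-162,-40],[-200,-162,-40],[-200,-162,-40],[-200,-162,-40],[-200,-162,-40]],"angular":[[0,0,54],[0,0,54],[0,0,54],[0,0,54],[0,0,54],[0,0,54],[0,0,54],[0,0,54],[0,0,54],[0,0,54]]}'
python3 - <<'E'
from h import *
S=np.mean([camera("side").astype(float) for _ in range(4)],0)[:,:,::-1].astype(np.uint8);T=np.mean([camera("top").astype(float) for _ in range(4)],0)[:,:,::-1].astype(np.uint8)
cv2.imwrite("pics/S1.png",S);cv2.imwrite("pics/T1.png",T)
g=lambda im:cv2.convertScaleAbs(im,alpha=1.7)
A=np.hstack([crop(S,225,150,100,75,4),crop(T,240,165,100,75,4)])
B=np.hstack([g(crop(S,432,240,40,30,10)),g(crop(T,430,190,40,30,10))])
cv2.imwrite("pics/c2.png",np.vstack([A,B]));p,R,s=state();print(p,s["qpos"])
E
```

```text
t: 7.03
tcp_pos: [0.5528, -0.0813, 0.2961]
tool_rot: [-0.001, 0.704, 0.71, -0.001]
contact_force: [-0.2, 0.6, 0.8]
opening: 0.0699
grasp_force: 0.0
[ 0.55344741 -0.08132358  0.2979635 ] [ 0.41996089  0.19552908 -0.4501742   1.72898577  0.08961662  1.23729545
 -0.04645006]
```

View pics/c2.png

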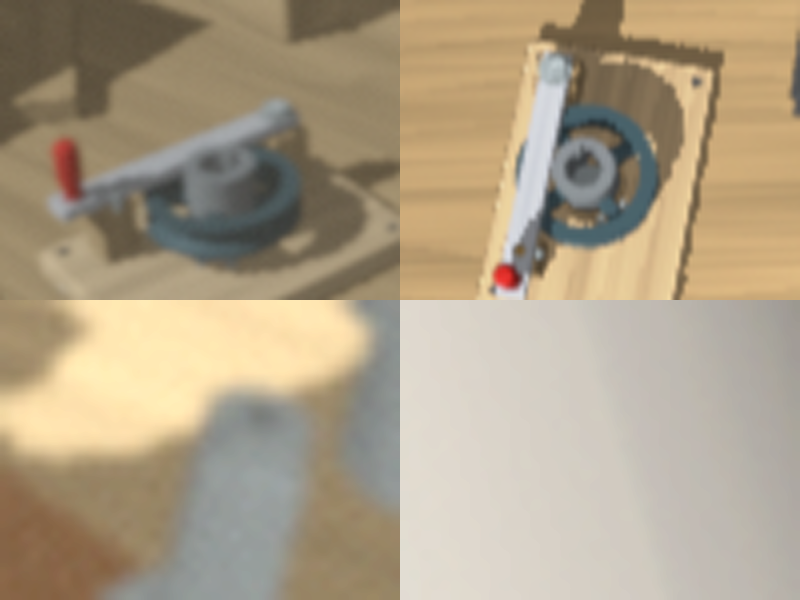

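The keeper lies shut across the rim, its knob at the catch post (lower-left of the top crop, about (505,275)). The arm's elbow hides the rack in the top view, so I use the first pictures to get the shank's orientation.

Run:
```python
from h import *
s=cv2.imread("pics/side0.png");S1=cv2.imread("pics/S1.png");t=cv2.imread("pics/top0.png");T1=cv2.imread("pics/T1.png")
g=lambda im,a:cv2.convertScaleAbs(im,alpha=a)
A=np.hstack([g(crop(S1,435,242,40,60,10),2),g(cv2.resize(t[190:220,435:475],(400,300),interpolation=cv2.INTER_CUBIC),2).repeat(2,0)[:0].reshape(0,400,3) if 0 else np.vstack([g(cv2.resize(t[190:220,435:475],(400,300),interpolation=cv2.INTER_CUBIC),2),g(cv2.resize(T1[196:218,270:300],(400,300),interpolation=cv2.INTER_CUBIC),1.5)])])
cv2.imwrite("pics/c3.png",A)
```

```text
(no output)
```

View pics/c3.png

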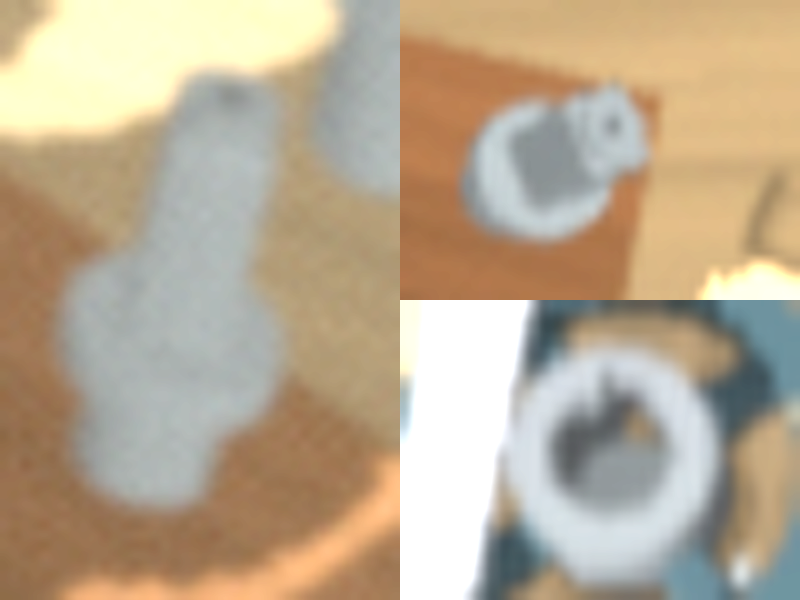

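The shank's visible face is tilted in the top crop, its edge running from (515,145) to (545,205). In the side crop the spigot shows no brass and no sideways bulge, so the key points away from the side camera. Next I fit the visible shank face numerically.

Run:
```python
from h import *
from scipy.optimize import minimize
t=cv2.imread("pics/top0.png");J=np.load("jig.npy");o=J[3:5]
c=cv2.resize(t[190:220,435:475],(400,300),interpolation=cv2.INTER_CUBIC)
g=cv2.cvtColor(c,cv2.COLOR_BGR2GRAY).astype(int);sat=c.max(2).astype(int)-c.min(2)
print("levels",g[160,120:180:20],g[120,60:220:20])
v=g[165,145];m=(abs(g-v)<12)&(sat<35)
m=cv2.morphologyEx(m.astype(np.uint8),cv2.MORPH_OPEN,np.ones((9,9)))
n,l,st,ce=cv2.connectedComponentsWithStats(m);k=l[165,145];m=(l==k).astype(np.uint8)
print("area",m.sum(),st[k],ce[k])
def mask(p,w,d):
    x,y,a=p; e=np.array([np.cos(a),np.sin(a)]);nn=np.array([-e[1],e[0]])
    P=[np.r_[np.array([x,y])+nn*d/2+e*s*w/2,z] for s,z in((-1,.078),(1,.078),(1,.128),(-1,.128))]
    q=(proj("top",P)+o-[435,190]+.5)*10-.5
    mm=np.zeros_like(m);cv2.fillPoly(mm,[np.int32(q*16)],1,shift=4);return mm
from scipy.optimize import differential_evolution as DE
for w,d in((.018,.022),(.022,.018)):
    r=DE(lambda p:-(mask(p,w,d)&m).sum()/(mask(p,w,d)|m).sum(),[(.53,.56),(-.345,-.315),(.1,.9)],seed=1,maxiter=60)
    print(w,r.x[:2].round(4),np.degrees(r.x[2]).round(1),-r.fun)
```

```text
levels [75 72 73] [ 70  71  97 101  84  76  91  95]
area 5301 [ 112   99   81  106 5301] [150.26202603 157.68666289]
0.018 [ 0.5582 -0.3151] 16.8 -0.0
0.022 [ 0.5583 -0.3155] 7.0 -0.0<stdin>:18: RuntimeWarning: overflow encountered in scalar negative
```

Run:
```python
from h import *
t=cv2.imread("pics/top0.png");J=np.load("jig.npy");o=J[3:5]
c=cv2.resize(t[190:220,435:475],(400,300),interpolation=cv2.INTER_CUBIC)
g=cv2.cvtColor(c,cv2.COLOR_BGR2GRAY).astype(int);sat=c.max(2).astype(int)-c.min(2)
m=(abs(g-g[165,145])<12)&(sat<35)
m=cv2.morphologyEx(m.astype(np.uint8),cv2.MORPH_OPEN,np.ones((9,9)))
n,l,st,ce=cv2.connectedComponentsWithStats(m);m=(l==l[165,145])
def mask(p,w,d):
    x,y,a=p; e=np.array([np.cos(a),np.sin(a)]);nn=np.array([-e[1],e[0]])
    P=[np.r_[np.array([x,y])+nn*d/2+e*s*w/2,z] for s,z in((-1,.078),(1,.078),(1,.128),(-1,.128))]
    q=(proj("top",P)+o-[435,190]+.5)*10-.5
    mm=np.zeros(m.shape,np.uint8);cv2.fillPoly(mm,[np.int32(q*16)],1,shift=4);return mm>0
from scipy.optimize import differential_evolution as DE
for w,d in((.018,.022),(.022,.018)):
    r=DE(lambda p:1-float((mask(p,w,d)&m).sum())/float((mask(p,w,d)|m).sum()),[(.52,.57),(-.355,-.305),(.0,.9)],seed=1,maxiter=80)
    print(w,r.x[:2].round(4),np.degrees(r.x[2]).round(1),1-r.fun)
p,R,s=state();go(p,R,(.544,-.331,.25,117-180),(.544,-.331,.25,117))
```

```text
0.018 [ 0.5448 -0.3323] 22.3 0.7698399035978654
0.022 [ 0.5427 -0.3309] 14.0 0.8193161562145519
dp [-249.6, -10.9, 48.0] ang [0.0, -0.0, 63.3]
dp [-249.6, -10.9, 48.0] ang [0.0, 0.0, -116.7]
```

```bash
python3 -m pendant '{"fingers":[50,50,50,50,50,50,50,50,50,50,50],"dp":[[-250,-10,48],[-250,-10,48],[-250,-10,48],[-250,-10,48],[-250,-10,48],[-250,-10,48],[-250,-10,48],[-250,-10,48],[-250,-10,48],[-250,-10,48],[-250,-10,48]],"angular":[[0,0,70],[0,0,70],[0,0,70],[0,0,70],[0,0,70],[0,0,70],[0,0,70],[0,0,70],[0,0,70],[0,0,70],[0,0,70]]}' 40
python3 - <<'E'
from h import *
p,R,s=state();print(p,s["qpos"]);go(p,R,(.543,-.331,.16,-70),(.543,-.331,.088,-70))
a=crop(camera("side")[:,:,::-1],400,180,100,120,4);cv2.imwrite("pics/g1.png",a)
E
```

```text
t: 8.35
tcp_pos: [0.5447, -0.3315, 0.2499]
tool_rot: [0.0, 0.985, 0.174, -0.0]
contact_force: [-0.9, -0.5, -0.2]
opening: 0.0501
grasp_force: 0.0
[ 0.54469542 -0.33153818  0.24986901] [ 0.54503611  0.33547846 -0.12802741  1.63515907  0.04565754  1.17394882
 -0.81525112]
dp [-1.4, -1.1, 89.9] ang [-0.0, 0.0, 0.0]
dp [-1.4, -1.1, 161.9] ang [-0.0, 0.0, 0.0]
```

View pics/g1.png

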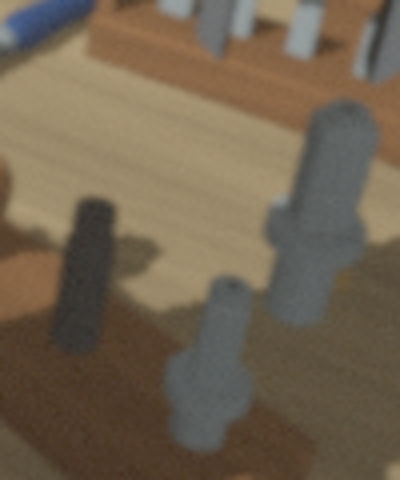

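The crop shows the target shaft in the rack at crop (210,365), still untouched; the fingers are above the frame. Descend in two stages, then close.

```bash
python3 -m pendant '{"fingers":[50,50,50,50,50,50,50],"dp":[[-1,-1,40],[-1,-1,80],[-1,-1,105],[-1,-1,125],[-1,-1,135],[-1,-1,135],[-1,-1,135]],"angular":[[0,0,0],[0,0,0],[0,0,0],[0,0,0],[0,0,0],[0,0,0],[0,0,0]]}'; python3 -m pendant '{"fingers":[50,50,12,12,12,12,12,12,12],"dp":[[0,0,15],[0,0,26],[0,0,26],[0,0,26],[0,0,26],[0,0,26],[0,0,26],[0,0,26],[0,0,26]],"angular":[[0,0,0],[0,0,0],[0,0,0],[0,0,0],[0,0,0],[0,0,0],[0,0,0],[0,0,0],[0,0,0]]}' 30
```

```text
t: 8.98
tcp_pos: [0.5437, -0.3311, 0.1155]
tool_rot: [0.0, 0.984, 0.177, 0.0]
contact_force: [0.4, 0.2, -0.2]
opening: 0.05
grasp_force: 0.0
t: 9.73
tcp_pos: [0.5436, -0.3312, 0.0895]
tool_rot: [0.0, 0.984, 0.176, 0.0]
contact_force: [-1.7, 0.8, 7.0]
opening: 0.0178
grasp_force: 30.0
```

Opening is 17.8 mm, so the fingers hold the flats. Lift.

```bash
python3 -m pendant '{"fingers":[12,12,12,12,12,12,12,12,12,12,12],"dp":[[0,0,0],[0,0,-4],[0,0,-10],[0,0,-20],[0,0,-40],[0,0,-70],[0,0,-105],[0,0,-140],[0,0,-150],[0,0,-150],[0,0,-150]],"angular":[[0,0,0],[0,0,0],[0,0,0],[0,0,0],[0,0,0],[0,0,0],[0,0,0],[0,0,0],[0,0,0],[0,0,0],[0,0,0]]}' 55
python3 - <<'E'
from h import *
p,R,s=state();print(p,s["contact_force"],s["opening"],s["qpos"])
P=Ro.as_matrix(R);print("yaw y",np.degrees(np.arctan2(P[1,1],P[0,1])))
go(p,R,(.5574,.1163,.24,-85),(.57,-.1,.24,-78))
x,y=np.int32(proj("side",p-[0,0,.03])[0]);S=camera("side")[:,:,::-1]
print(x,y);a=crop(S,x-30,y-35,60,75,8);cv2.imwrite("pics/g2.png",cv2.convertScaleAbs(a,alpha=1.4))
E
```

```text
t: 10.65
tcp_pos: [0.5432, -0.3309, 0.2388]
tool_rot: [0.0, 0.984, 0.176, 0.0]
contact_force: [-0.7, -0.3, -3.4]
opening: 0.0179
grasp_force: 55.0
[ 0.54315901 -0.33087941  0.23876092] [-0.70546573 -0.33207632 -3.39246638] 0.017943113278287477 [ 0.54663473  0.34066879 -0.12972809  1.65243988  0.04737042  1.15134279
 -0.81198764]
yaw y -69.7277007778147
dp [168.3, -414.5, -1.3] ang [0.0, -0.0, 15.3]
dp [105.2, -207.3, -1.3] ang [0.0, -0.0, 8.3]
465 215
```

View pics/g2.png

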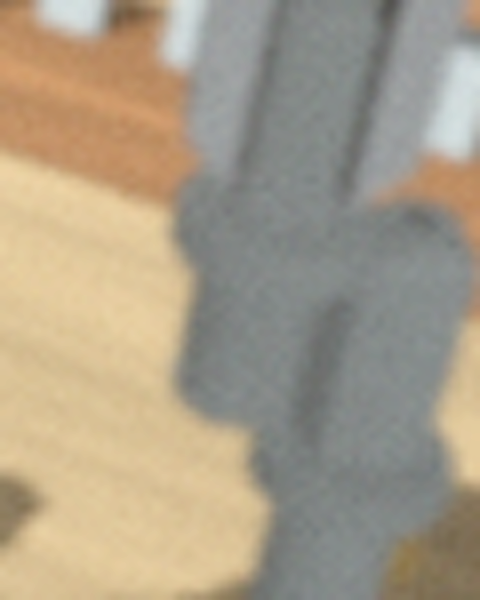

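The lifted shaft (spigot at crop left (220,340)) shows no brass toward the side camera, which confirms that the key faces away, about +20° in world. The brass speck at (410,560) belongs to the big bench shaft behind. Next I carry the shaft to above the bore, key at about +5°.

```bash
python3 -m pendant '{"fingers":[12,12,12,12,12,12,12,12,12,12,12,12],"dp":[[14,-35,0],[28,-69,0],[42,-104,0],[56,-138,0],[70,-173,0],[84,-207,0],[98,-242,0],[112,-277,0],[126,-311,0],[140,-346,0],[154,-380,0],[168.5,-415,0]],"angular":[[0,0,1],[0,0,2],[0,0,4],[0,0,6],[0,0,7],[0,0,8],[0,0,9],[0,0,10],[0,0,11],[0,0,13],[0,0,14],[0,0,15]]}'
python3 - <<'E'
from h import *
p,R,s=state();print(p,s["contact_force"],s["opening"],s["qpos"])
go(p,R,(.558,.1165,.16,-85),(.558,.1165,.145,-85))
E
```

```text
t: 11.7
tcp_pos: [0.5564, 0.118, 0.2369]
tool_rot: [0.0, 0.999, 0.045, -0.002]
contact_force: [1.5, 0.8, -3.8]
opening: 0.0178
grasp_force: 55.0
[0.55639622 0.1180199  0.23694204] [ 1.53420338  0.8107849  -3.7506743 ] 0.01781147748008587 [-0.03347873  0.24824147 -0.34242858  1.7915231   0.0912435   1.1203702
 -1.88613775]
dp [1.7, 1.6, 76.9] ang [0.0, 0.2, 0.2]
dp [1.7, 1.6, 91.9] ang [0.0, 0.2, 0.2]
```

```bash
python3 -m pendant '{"fingers":[12,12,12,12,12,12],"dp":[[1.5,1.5,30],[1.5,1.5,60],[1.5,1.5,85],[1.5,1.5,95],[1.5,1.5,95],[1.5,1.5,95]],"angular":[[0,0,0],[0,0,0],[0,0,0],[0,0,0],[0,0,0],[0,0,0]]}'; python3 -m pendant '{"fingers":[12,12,12,12,12],"dp":[[0,0,3],[0,0,6],[0,0,9],[0,0,10],[0,0,10]],"angular":[[0,0,0],[0,0,0],[0,0,0],[0,0,0],[0,0,0]]}'
```

```text
t: 12.2
tcp_pos: [0.559, 0.1152, 0.1436]
tool_rot: [0.0, 0.999, 0.046, -0.001]
contact_force: [-0.2, 0.6, -2.6]
opening: 0.0176
grasp_force: 55.0
t: 12.62
tcp_pos: [0.5593, 0.1153, 0.134]
tool_rot: [-0.0, 0.999, 0.046, 0.0]
contact_force: [0.2, -0.1, -3.4]
opening: 0.0183
grasp_force: 55.0
```

```bash
python3 -m pendant '{"fingers":[12,12,12,12,12],"dp":[[0,-1,2],[0,-1,4],[0,-1,6],[0,-1,7],[0,-1,7]],"angular":[[0,0,0],[0,0,0],[0,0,0],[0,0,0],[0,0,0]]}'
```

```text
t: 13.03
tcp_pos: [0.5588, 0.1168, 0.1267]
tool_rot: [-0.0, 0.999, 0.046, -0.0]
contact_force: [-3.2, 3.4, -3.4]
opening: 0.0178
grasp_force: 55.0
```

It is in the bore, with only a light side contact. Ease sideways along the contact force and go on until the key meets the face.

```bash
python3 -m pendant '{"fingers":[12,12,12,12,12],"dp":[[-1,-1,2],[-1,-1,4],[-1,-1,6],[-1,-1,7],[-1,-1,7]],"angular":[[0,0,0],[0,0,0],[0,0,0],[0,0,0],[0,0,0]]}'; python3 -m pendant '{"fingers":[12,12,12,12,12],"dp":[[0,0,1],[0,0,2],[0,0,3],[0,0,4],[0,0,4]],"angular":[[0,0,0],[0,0,0],[0,0,0],[0,0,0],[0,0,0]]}'
```

```text
t: 13.45
tcp_pos: [0.5579, 0.1173, 0.1195]
tool_rot: [-0.0, 0.999, 0.046, -0.0]
contact_force: [-1.7, 1.6, -4.7]
opening: 0.0178
grasp_force: 55.0
t: 13.87
tcp_pos: [0.5588, 0.1175, 0.1168]
tool_rot: [-0.0, 0.999, 0.046, 0.001]
contact_force: [-3.3, 2.0, 8.9]
opening: 0.0177
grasp_force: 55.0
```

The key has met the hub face, with 9 N net upward at TCP z 0.117. Sweep the turn under light push.

```bash
python3 -m pendant '{"fingers":[12,12,12,12,12,12,12,12],"dp":[[-0.5,0,0.5],[-0.5,0,0.7],[-0.5,0,0.7],[-0.5,0,0.7],[-0.5,0,0.7],[-0.5,0,0.7],[-0.5,0,0.7],[-0.5,0,0.7]],"angular":[[0,0,-1],[0,0,-2],[0,0,-3],[0,0,-4],[0,0,-5],[0,0,-6],[0,0,-7],[0,0,-7]]}'; python3 -c "
from plant import *;print(sense()['torque'])"
```

```text
t: 14.53
tcp_pos: [0.5584, 0.1171, 0.1166]
tool_rot: [0.0, 0.994, 0.107, 0.001]
contact_force: [-5.5, -0.5, 16.6]
opening: 0.0174
grasp_force: 55.0
[ 0.26149717  1.25246607 -0.18329082]
```

```bash
python3 -m pendant '{"fingers":[12,12,12,12,12,12,12,12,12],"dp":[[-0.5,0,0],[-0.5,0,0],[-0.5,0,0],[-0.5,0,0],[-0.5,0,0],[-0.5,0,0],[-0.5,0,0],[-0.5,0,0],[-0.5,0,0]],"angular":[[0,0,-1],[0,0,-2.2],[0,0,-3.4],[0,0,-4.6],[0,0,-5.8],[0,0,-7],[0,0,-8.2],[0,0,-9.4],[0,0,-9.4]]}'; python3 -c "
from plant import *;print(sense()['torque'])"
```

```text
t: 15.28
tcp_pos: [0.5583, 0.1167, 0.1168]
tool_rot: [0.0, 0.982, 0.188, 0.001]
contact_force: [-4.6, -1.4, 17.6]
opening: 0.0179
grasp_force: 55.0
[-0.146963    0.8855551  -0.11451721]
```

```bash
python3 -m pendant '{"fingers":[12,12,12,12,12,12,12,12,12,12,12],"dp":[[0,0,0],[0,0,0],[0,0,0],[0,0,0],[0,0,0],[0,0,0],[0,0,0],[0,0,0],[0,0,0],[0,0,0],[0,0,0]],"angular":[[0,0,5],[0,0,11],[0,0,15],[0,0,16.5],[0,0,18],[0,0,19.2],[0,0,20.4],[0,0,21.6],[0,0,22.8],[0,0,24],[0,0,24]]}'; python3 -c "
from plant import *;print(sense()['torque'])"
```

```text
t: 16.2
tcp_pos: [0.5586, 0.1184, 0.1167]
tool_rot: [-0.001, 1.0, -0.021, 0.002]
contact_force: [-1.3, 4.7, 11.4]
opening: 0.0178
grasp_force: 55.0
[1.67372679 0.09281983 0.18618023]
```

```bash
python3 -m pendant '{"fingers":[12,12,12,12,12,12,12,12,12,12],"dp":[[0,0,0.3],[0,0,0.5],[0,0,0.5],[0,0,0.5],[0,0,0.5],[0,0,0.5],[0,0,0.5],[0,0,0.5],[0,0,0.5],[0,0,0.5]],"angular":[[0,0,1.2],[0,0,2.4],[0,0,3.6],[0,0,4.8],[0,0,6],[0,0,7.2],[0,0,8.4],[0,0,9.6],[0,0,10.8],[0,0,10.8]]}'; python3 -c "
from plant import *;print(sense()['torque'])"
```

```text
t: 17.03
tcp_pos: [0.5573, 0.1171, 0.1147]
tool_rot: [-0.0, 0.993, -0.115, 0.0]
contact_force: [0.9, 4.2, -1.8]
opening: 0.018
grasp_force: 55.0
[ 1.39031277 -0.4953667   0.04006863]
```

Z dropped 2 mm and the push vanished at a key angle of about -13°, so the key has found the keyway. Push on.

```bash
python3 -m pendant '{"fingers":[12,12,12,12,12,12],"dp":[[0,-0.5,1.5],[0,-0.5,3],[0,-0.5,4.5],[0,-0.5,6],[0,-0.5,7],[0,-0.5,7]],"angular":[[0,0,0],[0,0,0],[0,0,0],[0,0,0],[0,0,0],[0,0,0]]}'; python3 -c "
from plant import *;print(sense()['torque'])"
```

```text
t: 17.53
tcp_pos: [0.5572, 0.1176, 0.1074]
tool_rot: [-0.0, 0.993, -0.114, -0.0]
contact_force: [0.7, 4.6, -4.1]
opening: 0.0176
grasp_force: 55.0
[ 1.32839376 -0.43974692  0.02862865]
```

```bash
python3 -m pendant '{"fingers":[12,12,12,12,12,12,12,12],"dp":[[0,-0.8,2],[0,-0.8,4],[0,-0.8,6],[0,-0.8,8],[0,-0.8,9.5],[0,-0.8,11],[0,-0.8,12],[0,-0.8,12]],"angular":[[0,0,0],[0,0,0],[0,0,0],[0,0,0],[0,0,0],[0,0,0],[0,0,0],[0,0,0]]}'; python3 -c "
from plant import *;print(sense()['torque'])"
```

```text
t: 18.2
tcp_pos: [0.5573, 0.1183, 0.0956]
tool_rot: [0.0, 0.993, -0.114, -0.0]
contact_force: [1.4, 2.8, -3.5]
opening: 0.0176
grasp_force: 55.0
[ 0.80597614 -0.31025081  0.04581679]
```

Nearly home. Press step by step into the hub.

```bash
python3 -m pendant '{"fingers":[12,12,12,12,12],"dp":[[0,-0.4,0.7],[0,-0.4,1.4],[0,-0.4,2],[0,-0.4,2],[0,-0.4,2]],"angular":[[0,0,0],[0,0,0],[0,0,0],[0,0,0],[0,0,0]]}' 60; python3 -m pendant '{"fingers":[12,12,12,12],"dp":[[0,0,0.7],[0,0,1.2],[0,0,1.2],[0,0,1.2]],"angular":[[0,0,0],[0,0,0],[0,0,0],[0,0,0]]}'
```

```text
t: 18.62
tcp_pos: [0.5577, 0.1184, 0.0954]
tool_rot: [0.0, 0.993, -0.115, 0.0]
contact_force: [-9.8, -2.3, 28.4]
opening: 0.0175
grasp_force: 60.0
t: 18.95
tcp_pos: [0.5579, 0.1184, 0.0954]
tool_rot: [0.0, 0.993, -0.115, 0.001]
contact_force: [-15.6, -4.2, 46.2]
opening: 0.0174
grasp_force: 60.0
```

Home: TCP stopped at 0.0954, as computed from the pickup height (0.0955). Trim the push to about 33 N, ease the side load, and look.

```bash
python3 -m pendant '{"fingers":[12,12,12,12],"dp":[[-0.5,-0.1,-0.4],[-0.8,-0.2,-0.7],[-0.8,-0.2,-0.7],[-0.8,-0.2,-0.7]],"angular":[[0,0,0],[0,0,0],[0,0,0],[0,0,0]]}' 60
python3 - <<'E'
from h import *
S=np.mean([camera("side").astype(float) for _ in range(4)],0)[:,:,::-1].astype(np.uint8)
cv2.imwrite("pics/end.png",cv2.convertScaleAbs(crop(S,225,140,100,75,8),alpha=1.3))
s=sense();print(s["t"],s["tcp_pos"],s["contact_force"],s["torque"])
E
```

```text
t: 19.28
tcp_pos: [0.5576, 0.1184, 0.0954]
tool_rot: [0.0, 0.993, -0.115, 0.001]
contact_force: [-8.2, -3.6, 32.5]
opening: 0.0175
grasp_force: 60.0
19.4833 [0.55755473 0.11840591 0.09539423] [-7.92145166 -3.1877899  32.65371555] [-1.00212134  2.30700462  0.08733142]
```

View pics/end.png

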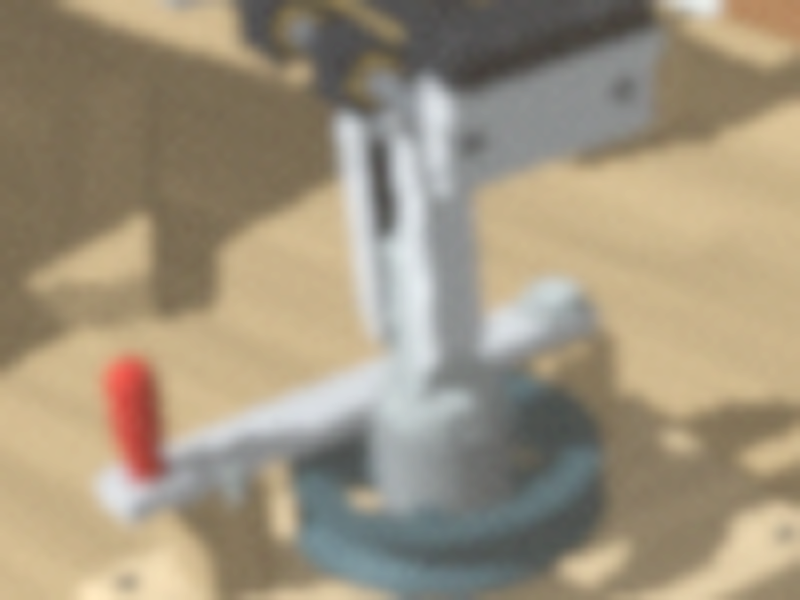

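The picture shows the collar seated on the hub at (435,400) with no gap, the keeper still shut across the rim with its knob at (135,415), and the pulley flat in its nest. The push is steady at about 33 N, so I hand it in.

```bash
python3 -c "
from plant import *;print(sign_off())"
```

```text
the job is handed in; nothing more can be done
None
```

The keeper is shut against its stop, the keyed shaft is fully home with its collar on the hub, and I handed the job in at 19.5 s still gripping it and pushing down at about 33 N (`sign_off` returned no verdict).

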